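# Refit the hob knob and hold the gas tap in for lighting

### The job

Pick up the loose hob knob from the counter, turn it so that its D-shaped hole matches the flat on the bare tap stem, and push it fully home. Then light that burner as usual: press the knob right down, turn it a quarter turn anticlockwise (seen from above) to full flame, and finish still holding it pressed right down there. Leave the other knob, the tart, the cake and the bowl as they are.

Things in the scene. Friction and masses are not known exactly. Their poses are not given: they have to be found in the camera images.
- knob: Loose black knob, upright on the counter left or right of the hob; 60 g, 32 mm tall: round body 40 mm across (grip it 8 to 32 mm up, at any yaw) on a skirt 48 mm across, 5 mm high. Origin: centre of its underside, z up. White pointer line on top and side along its +x. In the underside, on the axis, a D hole 16 mm deep, 10.7 mm across, its flat on the +x side, 2.25 mm from the axis.
- stem_tip (a point): Centre of the top of the bare tap stem, 23 mm above the hob's deck (83 mm above the counter), on the strip nearest the robot. Upright steel D rod 10 mm across, flat facing the point's +x (towards the burners at OFF), 2 mm from the axis, end chamfered 2 mm. The knob goes on with its +x along the stem's +x; fully home, its underside is 16 mm below this point. Turns and sinks with the stem.
- valve (a joint): How far the stem is pressed into its tap, in m: 0 up, 0.005 at the stop. A spring pushes it up: it starts to move at 3 N, needs 8 N at the stop, and springs back if let go. At the stop the knob's skirt still clears the deck by 2 mm.
- stem (a joint): How far the stem is turned, in rad: 0 at OFF, growing anticlockwise seen from above; 1.57 is full flame, the stop is at 1.7. Friction 0.025 N m; it stays where it is left. The knob has about 0.2 rad of play on the stem.
- hob: Stainless gas hob, fixed, 300 mm wide (y) and 510 mm deep (x), deck 60 mm above the counter. Origin: on the counter under the middle of the control strip; +x runs from the front edge to the burners. The deck spans x -55 to 455 mm; pan supports, 38 mm above the deck, begin at x 95 mm; a saucepan stands on the rear one. Taps at y +55 and -55 mm: one bare, one with its knob; which is which varies.
- knob2_top (a point): Centre of the top of the other knob, which is on its tap, 110 mm from the bare stem; same shape as the loose knob, its top 39 mm above the deck. To be left alone.
- knob2 (a joint): How far the other knob is turned, in rad, 0 at OFF. To be left alone.
- tart: Small fruit tart in a fluted case, 72 mm in diameter and 44 mm high, on the counter on the side of the hob away from the loose knob. Origin: centre of its underside. Bystander.
- loaf_cake: Chocolate-covered loaf cake, 125 x 58 x 60 mm, on a gold card 150 x 80 mm, on the counter beside the hob. Origin: centre of its underside. Bystander.
- bowl: Steel mixing bowl, 150 mm across and 65 mm high, on the counter beside the hob. Origin: centre of its underside. Bystander.

How it is judged:
By the outcome, as a careful person would: the job done as asked, in the order asked, and still so for the second after the job is handed in, while the arm keeps its last pose, push and grip.
It also fails if it takes over 48 s, if anything falls off the work surface, if the arm or the gripper's body presses on something with over 40 N, if the wrist force passes 120 N, or if a joint passes its speed limit or range.

### The arm

A 7-joint arm with a two-finger parallel gripper is mounted at the origin on the work surface. World frame = base frame: x ahead of the robot, y to its left, z up, the work surface at z = 0. Lengths are in m, angles in rad, forces in N, time in s.
With the tool pointing down it reaches from about 0.375 to 0.925 m from the base axis. Payload 3.1 kg.
Tool frame: the origin (TCP) lies between the finger pads; the fingertips stand 19 mm ahead of it and the grasp point (between the pads) is the TCP; z points along the fingers, y is the line along which they close (so a half turn about z gives the same grasp; the last joint's range is limited). The gripper opens to 85 mm and grips with 20 to 120 N. Pads are 22 mm wide; open, the fingers measure 114 mm over their backs; the gripper's body (76 mm by 85 mm) begins 54 mm behind the grasp point. The pads swing forward as they close: fully open they stand 13 mm farther back than shut.
Start: joints at [-1.379, 0.383, 0.044, 1.598, -0.018, 1.161, -0.05], TCP at [0.186, 0.623, 0.25] pointing down, gripper open.
Joint ranges: [-2.61, 2.61], [-0.41, 2.15], [-1.48, 1.57], [0, 2.5], [-1.57, 4.71], [0.05, 1.97], [-2.85, 2.85]. Speed limits (rad/s): [2.79, 2.79, 3.14, 3.14, 3.14, 3.14, 3.14].

### API

Orientations are given as a unit quaternion [x, y, z, w].
In Python, from bench import move_ptp, movel, move_j, move_gripper, pause, inverse_kinematics, read_camera, camera_params, MotionError, sign_off, look_for, tip_of, read_time_s, read_qpos, read_joint_vel, read_effort, read_eef_pos, read_tcp_rot, read_ft_force, read_ft_torque, read_finger_gap, read_grasp_force gives the robot as it stands. Calls block until the motion is done:
- move_ptp(position, orientation): joint-space move of the TCP to a pose.
- movel(position, orientation=None, speed=0.15): straight line of the TCP; orientation=None keeps the orientation; speed is the mean speed in m/s.
- move_j(angles): joint-space move.
- move_gripper(opening, effort=None): finger opening in m; effort is the grip in N (None keeps the last); returns when the fingers have stopped.
- pause(seconds).
- inverse_kinematics(position, orientation): joint angles nearest the present ones, or None.
- read_camera(name): name is "scene" or "top"; returns the picture (384x512x3 uint8, red, green, blue); there is no depth.
- camera_params(name): a dict with "K" (3x3 intrinsics, pixels), "camera_from_world" (4x4, takes a point from world to camera coordinates). Camera axes: x right, y down, z forward; pixel columns grow to the right and rows downward; lengths in m; the calibration is good to about 2 mm. A picture is of the moment at which its call begins. camera_params takes no time and is no camera call.
A pose or a line that the arm cannot do raises MotionError and nothing moves.
- sign_off(): hands the job in; it is judged then, once.
Trained networks look in the newest picture that a camera, given by its name, has taken for a name from the list of things; names that differ only in an ending like _2 or _b are one class to them, and where a whole thing is asked for, a point or a joint stands for the part that bears it (a point fixed in the world has none). Each returns a list of dicts, best first, with "confidence" (0 to 1); they miss things now and then, are a little off and sometimes report something else, mostly with a low value. They report only what shows in the picture. A call takes as long as a camera call.
- look_for(camera, name): "at" ([column, row] in pixels, amid what is visible of it).
- tip_of(camera, name): "at" ([column, row] in pixels: a listed point, or the origin of a listed thing).
Readings, each from a call of its own:
- read_time_s(): time.
- read_qpos(): joint angles.
- read_joint_vel(): joint speeds.
- read_effort(): joint torques, N m.
- read_eef_pos(): TCP position.
- read_tcp_rot(): TCP orientation.
- read_ft_force(): force on the tool from outside, world axes, zero at the start.
- read_ft_torque(): the same for the moment, N m.
- read_finger_gap(): finger opening in m.
- read_grasp_force(): force on a finger pad.
Only numpy, scipy, OpenCV 4.12 (cv2) and the standard library are available. Lean on these libraries where they do the work, as an engineer would, in place of code of your own. Each camera call takes 0.05 s, during which the arm holds its last target. There are 200 camera calls.

## Working session

There is one attempt and no reset: what is moved stays moved. The work goes in short steps, each a Python script; the robot and the scene stay as the last script left them, time stands still between calls to the robot, and variables do not carry over. Pictures are saved under pics/ and viewed, at most 10 in all, crops included, and the job is handed in when it is done.

```bash
mkdir -p pics; ls
python3 - <<'E'
from bench import *
import cv2,numpy as np
for c in("scene","top"):
    im=read_camera(c); cv2.imwrite(f"pics/{c}0.png",cv2.cvtColor(im,cv2.COLOR_RGB2BGR))
    p=camera_params(c); print(c,np.round(p["K"],1).tolist(),np.round(p["camera_from_world"],3).tolist())
    for n in("knob","stem_tip","knob2_top","hob","tart","loaf_cake","bowl"):
        print(n,[(np.round(d["at"],1).tolist(),round(d["confidence"],2)) for d in tip_of(c,n)[:3]],[(np.round(d["at"],1).tolist(),round(d["confidence"],2)) for d in look_for(c,n)[:3]])
print(read_time_s(),read_tcp_rot(),read_ft_force())
E
```

```text
pics
scene [[354.3, 0.0, 250.3], [0.0, 354.3, 195.9], [0.0, 0.0, 1.0]] [[0.872, 0.489, -0.002, -0.467], [0.333, -0.599, -0.728, -0.106], [-0.357, 0.635, -0.685, 1.205], [0.0, 0.0, 0.0, 1.0]]
knob [([163.8, 294.6], 0.89), ([217.9, 198.3], 0.23)] [([165.3, 293.0], 0.89), ([245.1, 182.3], 0.74)]
stem_tip [([219.4, 201.7], 0.36)] []
knob2_top [([244.3, 175.9], 0.8), ([233.5, 212.3], 0.48)] [([245.3, 184.2], 0.53)]
hob [([233.0, 208.1], 0.68)] [([282.2, 254.7], 0.94)]
tart [([285.3, 152.8], 0.66), ([334.6, 149.3], 0.27)] [([287.0, 147.2], 0.51)]
loaf_cake [([334.0, 153.0], 0.83)] [([336.5, 147.5], 0.72)]
bowl [([173.9, 378.9], 0.75)] [([167.5, 361.0], 0.94)]
top [[464.3, 0.0, 257.8], [0.0, 464.3, 189.8], [0.0, 0.0, 1.0]] [[0.013, -1.0, -0.013, 0.02], [-0.995, -0.011, -0.101, 0.549], [0.101, 0.014, -0.995, 1.529], [0.0, 0.0, 0.0, 1.0]]
knob [([263.5, 213.5], 0.7), ([353.5, 215.1], 0.5)] [([354.0, 216.5], 0.55), ([242.5, 207.1], 0.43)]
stem_tip [] []
knob2_top [([246.0, 211.5], 0.67)] [([245.4, 208.1], 0.49)]
hob [([263.0, 214.2], 0.58)] [([274.9, 164.4], 0.82)]
tart [([161.2, 213.8], 0.77)] [([159.7, 211.3], 0.73)]
loaf_cake [([137.0, 164.8], 0.93)] [([136.1, 163.7], 0.83)]
bowl [([393.2, 175.4], 0.92)] [([398.3, 171.7], 0.91)]
1.5 [ 1.44392196e-01  9.89520536e-01 -5.06306271e-05 -3.20974425e-05] [-0.24302291  0.18589778 -0.06244526]
```

Run:
```python
import cv2,numpy as np
a=cv2.imread("pics/scene0.png");b=cv2.imread("pics/top0.png")
c1=cv2.resize(a[150:320,130:300],(400,400),interpolation=cv2.INTER_CUBIC)
c2=cv2.resize(b[165:250,200:285],(400,400),interpolation=cv2.INTER_CUBIC)
c3=cv2.resize(b[190:240,330:380],(200,200),interpolation=cv2.INTER_CUBIC)
c4=cv2.resize(a[270:320,140:190],(200,200),interpolation=cv2.INTER_CUBIC)
z=np.zeros((200,400,3),np.uint8)
cv2.imwrite("pics/crop.png",np.vstack([np.hstack([c1,c2]),np.hstack([c3,c4,z])]))
```

```text
(no output)
```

View pics/scene0.png

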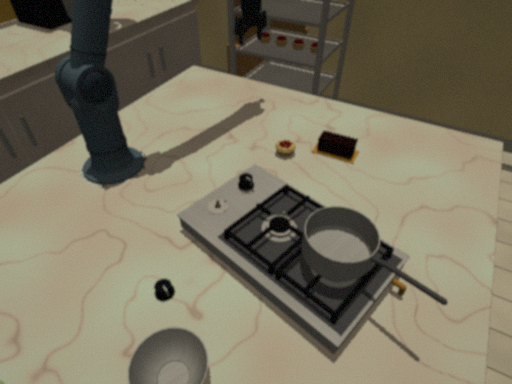

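View pics/top0.png

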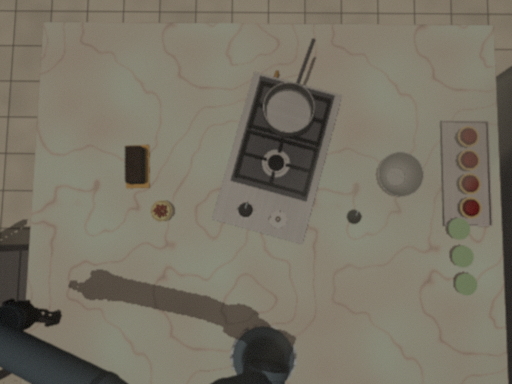

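View pics/crop.png

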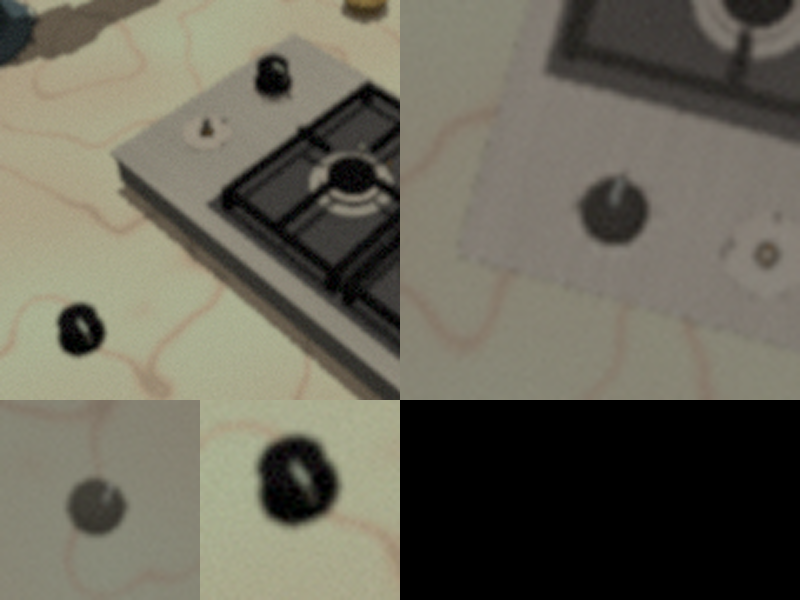

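The scene view shows the loose knob at about (164,292), the bare stem at (218,202), knob2 at (245,182) and the pan on the rear support. In the top view they are at (354,216), (278,219) and (245,209). The tart and cake are to the left, the bowl to the right. Next I'll fit the hob outline and the knob pointer in averaged images from both views.

```bash
cat > h.py <<'E'
from bench import *
import cv2,numpy as np
from scipy.optimize import minimize,least_squares
from scipy.ndimage import map_coordinates
CP={c:camera_params(c) for c in("scene","top")}
def proj(c,P):
    P=np.atleast_2d(P);T=CP[c]["camera_from_world"];q=(P@T[:3,:3].T+T[:3,3])@CP[c]["K"].T
    return q[:,:2]/q[:,2:]
def grab(c,n=8): return np.mean([read_camera(c).astype(np.float32) for _ in range(n)],0)
def samp(im,uv): return map_coordinates(im,[uv[:,1],uv[:,0]],order=1,mode="nearest")
def tri(obs):
    f=lambda X:np.concatenate([proj(c,X)[0]-np.array(p) for c,p in obs.items()])
    r=least_squares(f,[.5,0,.05]);return r.x,np.abs(r.fun).max()
def ring(o,r,z,n=72):
    a=np.linspace(0,2*np.pi,n,endpoint=False);return np.c_[o[0]+r*np.cos(a),o[1]+r*np.sin(a),np.full(n,z)]
E
cat > m.py <<'E'
from h import *
ims={c:grab(c) for c in("scene","top")}
np.savez("im.npz",**ims)
G={c:cv2.GaussianBlur(i.mean(2),(0,0),.8) for c,i in ims.items()}
k,e=tri({"scene":(165,293),"top":(354,216.5)});print("knob tri",k,e)
s,e=tri({"scene":(218,201),"top":(277.8,219.2)});print("stem tri",s,e)
k2,e=tri({"scene":(244.3,175.9),"top":(246,210)});print("k2top",k2,e)
# hob outline: contrast across edges
def hob(p,cams=("scene","top")):
    x,y,t=p;R=np.array([[np.cos(t),-np.sin(t)],[np.sin(t),np.cos(t)]]);v=0
    for c in cams:
        g=np.hypot(cv2.Sobel(G[c],5,1,0),cv2.Sobel(G[c],5,0,1))
        for sx,sy,ex,ey in((-.055,-.14,-.055,.14),(-.045,.15,.40,.15),(-.045,-.15,.445,-.15)):
            w=np.linspace(0,1,150)[:,None];L=np.array([sx,sy])*(1-w)+np.array([ex,ey])*w
            P=np.c_[L@R.T+[x,y],np.full(150,.06)];v-=np.minimum(samp(g,proj(c,P)),60).mean()
    return v
d=k2[:2]-s[:2];t0=np.arctan2(d[1],d[0])-np.pi/2;o0=(k2[:2]+s[:2])/2
print("from taps",o0,t0,np.linalg.norm(d))
for cams in(("top",),("scene",),("scene","top")):
    best=min((minimize(hob,np.r_[o0+a,t0+b],args=(cams,),method="Nelder-Mead",options=dict(initial_simplex=np.r_[o0+a,t0+b]+np.vstack([np.zeros(3),np.diag([.01,.01,.05])]))) for a in([0,0],[.01,.005],[-.01,-.005]) for b in(-.05,.05)),key=lambda r:r.fun)
    x,y,t=best.x;print(cams,best.x,best.fun)
    R=np.array([[np.cos(t),-np.sin(t)],[np.sin(t),np.cos(t)]]);print(" tap-",R@[0,-.055]+[x,y]," tap+",R@[0,.055]+[x,y])
# knob fit: silhouette darkness inside vs outside, then pointer
def knobfit(o,zb):
    def f(p,cams=("scene","top")):
        v=0
        for c in cams:
            m=np.zeros((384*8,512*8),np.uint8)
            pts=np.vstack([ring(p,.024,zb),ring(p,.024,zb+.005),ring(p,.02,zb+.032)])
            uv=proj(c,pts)
            hull=lambda sc:cv2.convexHull(((uv-uv.mean(0))*sc+uv.mean(0)).astype(np.float32)).reshape(-1,2)
            def al(hh):
                out=[]
                for i in range(len(hh)):
                    a,b=hh[i],hh[(i+1)%len(hh)];n=max(1,int(np.linalg.norm(b-a)*4));out+= [a+(b-a)*j/n for j in range(n)]
                return np.array(out)
            v+=samp(G[c],al(hull(.8))).mean()-samp(G[c],al(hull(1.2))).mean()
        return v
    res={}
    for cams in(("top",),("scene",),("scene","top")):
        r=minimize(f,o[:2],args=(cams,),method="Nelder-Mead",options=dict(initial_simplex=np.array([o[:2],o[:2]+[.006,0],o[:2]+[0,.006]])));res[cams]=r.x;print(" ",cams,r.x,r.fun)
    th=np.arange(0,360,2)
    S={}
    for c in("scene","top"):
        p=res[(c,)];b=[]
        for t in np.deg2rad(th):
            rr=np.linspace(.004,.019,16);u=np.array([np.cos(t),np.sin(t)])
            b.append(samp(G[c],proj(c,np.c_[p+rr[:,None]*u,np.full(16,zb+.032)])).mean())
        S[c]=np.array(b);i=S[c].argmax();w=np.clip(S[c]-np.percentile(S[c],70),0,None)
        w=w*(np.abs((th-th[i]+180)%360-180)<40);print("  ptr",c,th[i],np.rad2deg(np.angle((w*np.exp(1j*np.deg2rad(th))).sum())),S[c].max(),np.median(S[c]))
print("knob");knobfit(k,0.)
print("knob2");knobfit(k2,.067)
E
python3 m.py
```

```text
knob tri [ 0.46653824 -0.30002721 -0.00684216] 0.37777794891636063
stem tri [ 0.45243259 -0.03806017  0.07296022] 0.8483415771204363
k2top [0.47844785 0.06331436 0.09887151] 0.5233152115377209
from taps [0.46544022 0.0126271 ] -0.2512044035312022 0.10465939464882765
('top',) [ 0.5181063  -0.02749411 -0.26096622] -78.26052856445312
 tap- [ 0.50391552 -0.08063187]  tap+ [0.53229708 0.02564365]
('scene',) [ 0.46852327  0.0122194  -0.26038583] -156.07315063476562
 tap- [ 0.45436333 -0.04092659]  tap+ [0.4826832  0.06536539]
('scene', 'top') [ 0.46619658  0.00809798 -0.26075992] -194.16490173339844
 tap- [ 0.45201676 -0.04504271]  tap+ [0.4803764  0.06123866]
knob
  ('top',) [ 0.46528112 -0.29773528] -53.12493896484375
  ('scene',) [ 0.46939346 -0.30156226] -123.61962890625
  ('scene', 'top') [ 0.46802404 -0.30029231] -167.1649169921875
  ptr scene 338 -21.225532049661428 86.78338 35.04486
  ptr top 336 -27.44698916158475 85.65409 61.60943
knob2
  ('top',) [0.48069411 0.06641536] -59.17548751831055
  ('scene',) [0.4853041  0.06158157] -82.47413635253906
  ('scene', 'top') [0.48213975 0.06553796] -134.30514526367188
  ptr scene 0 6.626103391657711 65.99032 41.95616
  ptr top 346 -12.150378100028286 77.06547 47.42601
```

```bash
cat > v.py <<'E'
from h import *
d=np.load("im.npz");o=[]
for c,(u,v) in(("scene",(218,202)),("top",(278,219))):
    im=d[c];z=16;x0,y0=u-12,v-18
    a=cv2.resize(im[y0:y0+36,x0:x0+24],None,fx=z,fy=z,interpolation=cv2.INTER_CUBIC)
    a=np.clip((a-a.min())/(a.max()-a.min())*255,0,255).astype(np.uint8)[:,:,::-1].copy()
    for P,col in(((.4530,-.0420),(0,0,255)),):
        for zz in(.06,.083):
            q=((proj(c,[*P,zz])[0]-[x0,y0]+.5)*z).astype(int);cv2.circle(a,tuple(map(int,q)),3,col,-1)
            print(c,zz,proj(c,[*P,zz])[0])
    o.append(a)
cv2.imwrite("pics/stem.png",np.hstack(o))
E
python3 v.py
python3 - <<'E'
from bench import *
import numpy as np
for p in([.468,-.300,.03],[.453,-.042,.11]):
  for y in(20,40,60,85,110,130,150):
    h=np.deg2rad(y)/2;q=inverse_kinematics(p,[np.cos(h),np.sin(h),0,0]);print(p[1],y,None if q is None else np.round(q,2))
E
```

```text
scene 0.06 [216.8534633  205.41442066]
scene 0.083 [216.28387886 199.39033281]
top 0.06 [278.28660726 218.39239003]
top 0.083 [278.51093607 218.10639905]
-0.3 20 [-0.37  0.92  1.14  2.   -1.05  0.99  0.1 ]
-0.3 40 [-0.37  0.92  1.14  2.   -1.05  0.99  0.45]
-0.3 60 [ 0.03  0.57  0.56  1.98 -0.46  0.71  0.35]
-0.3 85 [-0.08  0.62  0.7   1.99 -0.59  0.74  0.89]
-0.3 110 [ 0.01  0.58  0.59  1.98 -0.49  0.72  1.25]
-0.3 130 [ 0.02  0.58  0.58  1.98 -0.48  0.71  1.59]
-0.3 150 [ 0.11  0.55  0.47  1.98 -0.38  0.69  1.85]
-0.042 20 [-0.84  0.31  0.94  2.2  -0.36  0.79 -0.88]
-0.042 40 [-0.83  0.31  0.93  2.2  -0.35  0.78 -0.54]
-0.042 60 [-0.82  0.31  0.92  2.2  -0.35  0.78 -0.19]
-0.042 85 [-0.8   0.3   0.9   2.2  -0.34  0.78  0.23]
-0.042 110 [-0.79  0.3   0.89  2.2  -0.33  0.78  0.66]
-0.042 130 [-0.78  0.29  0.88  2.2  -0.32  0.78  1.  ]
-0.042 150 [-0.76  0.28  0.85  2.2  -0.3   0.78  1.34]
```

View pics/stem.png

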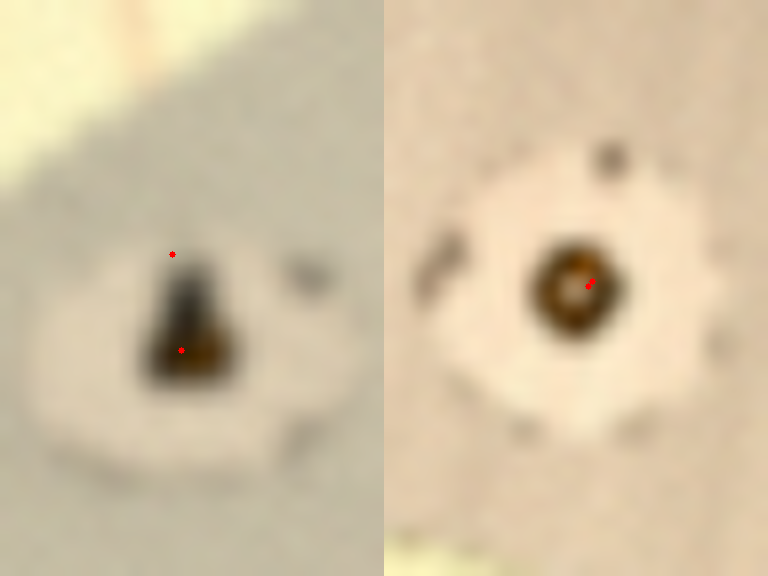

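The magnified crops put the stem tip at (217.5,199.9) in scene and (277.5,218.6) in top, about 1 px off my estimate. Next I'll centre the knob by gripping it gently from two directions. That makes its true position known, so I can use it to calibrate both cameras.

```bash
cat >> h.py <<'E'
def Q(deg): h=np.deg2rad(deg)/2; return [np.cos(h),np.sin(h),0,0]
def fixz(c,uv,z):
    return least_squares(lambda p:proj(c,[p[0],p[1],z])[0]-uv,[.46,-.1]).x
E
python3 - <<'E'
from h import *
for c,uv in(("scene",(217.5,199.9)),("top",(277.5,218.6))): print(c,fixz(c,uv,.083))
K=[.4675,-.2997]
move_ptp([*K,.13],Q(135)); print(read_time_s())
move_gripper(.07,20)
movel([*K,.034],speed=.1); 
print(read_eef_pos(),read_ft_force())
move_gripper(.03,20);print(read_finger_gap(),read_grasp_force())
move_gripper(.07,20)
movel([*K,.07],speed=.15)
move_ptp([*K,.07],Q(45))
movel([*K,.034],speed=.1)
move_gripper(.03,20);print(read_finger_gap(),read_grasp_force(),read_eef_pos())
move_gripper(.07,20)
movel([*K,.10],speed=.2)
move_ptp([.42,-.06,.25],Q(45))
print(read_time_s())
E
sed -i 's/^k,e=.*$/k=np.array([.4675,-.2997,0])/; s/^for cams in(("top",),("scene",),("scene","top")):$/for cams in():/; s/^print("knob2").*//' m.py; python3 m.py
python3 - <<'E'
from h import *; print(read_time_s())
d=np.load("im.npz");o=[]
for c in("scene","top"):
    u=proj(c,[.4675,-.2997,.032])[0];u0=u.astype(int)-12
    a=cv2.resize(d[c][u0[1]:u0[1]+24,u0[0]:u0[0]+24],None,fx=16,fy=16,interpolation=cv2.INTER_CUBIC)
    a=np.clip(a/a.max()*255,0,255).astype(np.uint8)[:,:,::-1].copy()
    for zz,r in((.032,.02),(0,.024)):
        cv2.polylines(a,[((proj(c,ring([.4675,-.2997],r,zz))-u0+.5)*16).astype(np.int32)],True,(0,0,255))
    o.append(a)
cv2.imwrite("pics/knob.png",np.hstack(o))
E
```

```text
scene [ 0.45697048 -0.04206764]
top [ 0.45137647 -0.03876766]
5.6917
[ 0.46811403 -0.30011969  0.03463473] [ 0.25042358 -0.53655744 -0.54404353]
0.039212469599299735 20.13442486524582
0.03923053301120669 20.44344127178192 [ 0.46808418 -0.30022013  0.03471143]
12.4083
stem tri [ 0.45243259 -0.03806017  0.07296022] 0.8483415771204363
k2top [0.47844785 0.06331436 0.09887151] 0.5233152115377209
from taps [0.46544022 0.0126271 ] -0.2512044035312022 0.10465939464882765
knob
  ('top',) [ 0.4666636  -0.29651582] -54.83501434326172
  ('scene',) [ 0.47021548 -0.30067481] -130.14791870117188
  ('scene', 'top') [ 0.46873001 -0.29930096] -175.53347778320312
  ptr scene 338 -20.84885264032488 92.43251 38.74885
  ptr top 334 -28.62261288650644 84.6883 61.715466
13.2083
```

View pics/knob.png

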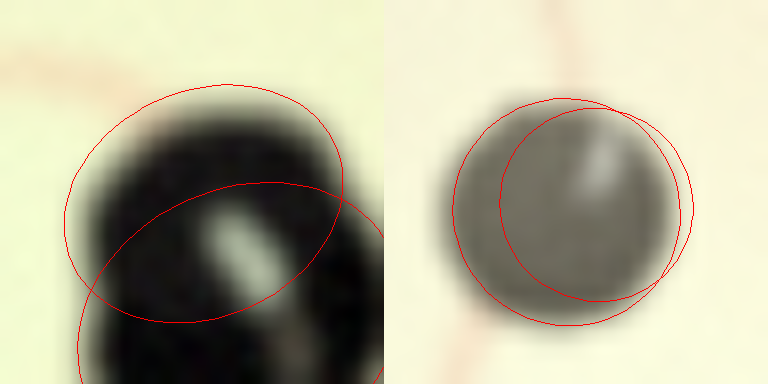

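The knob is centred in the grip at a read-back of (.4681,-.3002), and both drawn outlines sit about 1 px off, which gives the camera biases. The pointer shows at about (250,260) in the left crop and (598,165) in the right, so next I'll measure its yaw on the rectified top plane, with knob2 as the reference.

```bash
cat > yaw.py <<'E'
from h import *
d=np.load("im.npz")
def ptr(c,ctr,z,name):
    g=np.arange(-.021,.0211,.0005);X,Y=np.meshgrid(g,g,indexing="ij");m=np.hypot(X,Y)<.0185
    P=np.c_[ctr[0]+X.ravel(),ctr[1]+Y.ravel(),np.full(X.size,z)]
    I=map_coordinates(d[c].mean(2),proj(c,P)[:,::-1].T,order=3).reshape(X.shape)
    pk=np.where(m&(np.hypot(X,Y)<.017),I,0);pk=np.unravel_index(pk.argmax(),I.shape)
    near=np.hypot(X-X[pk],Y-Y[pk])<.012
    w=np.clip(I-(np.median(I[m])*.5+.5*I[pk]),0,None)*m*near
    cx,cy=(w*X).sum()/w.sum(),(w*Y).sum()/w.sum()
    C=np.cov(np.c_[X.ravel(),Y.ravel()].T,aweights=w.ravel());v=np.linalg.eigh(C)[1][:,1];v=v*np.sign(v[0])
    print(name,c,"centroid mm",round(cx*1e3,1),round(cy*1e3,1),"ang ctr %.1f axis %.1f"%(np.rad2deg(np.arctan2(cy,cx)),np.rad2deg(np.arctan2(v[1],v[0]))))
b={"top":np.array([-.0014,.0037]),"scene":np.array([.0021,-.0005])}
k=np.array([.4681,-.3002]);s=np.array([.4535,-.042]);t=-.2605;k2=s+.11*np.array([-np.sin(t),np.cos(t)])
for c in b: ptr(c,k+b[c],.032,"knob")
for c in b: ptr(c,k2+b[c],.099,"knob2")
E
python3 yaw.py
```

```text
knob top centroid mm 11.4 -6.0 ang ctr -27.8 axis -36.7
knob scene centroid mm 9.5 -3.5 ang ctr -20.2 axis -23.4
knob2 top centroid mm 11.5 -4.2 ang ctr -19.9 axis -17.5
knob2 scene centroid mm -13.0 9.5 ang ctr 143.9 axis 53.0
```

```bash
cat > ins.py <<'E'
from h import *
import json
K=[.4675,-.2997]
move_ptp([*K,.10],Q(45)); movel([*K,.034],speed=.15)
move_gripper(.03,70);print("gap",read_finger_gap(),read_grasp_force())
movel([*K,.14],speed=.25)
S=[.4530,-.0415]
move_ptp([*S,.135],Q(53)); print("t",read_time_s(),read_eef_pos())
cv2.imwrite("pics/held.png",cv2.resize(read_camera("scene")[160:240,170:270,::-1],None,fx=6,fy=6,interpolation=cv2.INTER_CUBIC))
pause(.2);f0=read_ft_force();t0=read_ft_torque();np.save("f0.npy",np.r_[f0,t0]);print("f0",f0,t0)
z=.122;movel([*S,z],speed=.06)
while z>.1135:
    z-=.001;movel([*S,z],speed=.03);f=read_ft_force()-f0
    print(round(z,4),np.round(f,1),np.round(read_ft_torque()-t0,2),round(read_eef_pos()[2],4))
    if f[2]>6:break
print(read_time_s())
E
python3 ins.py
```

```text
gap 0.03708689547970131 69.36838030815125
t 16.9917 [ 0.45290102 -0.04285973  0.13466508]
f0 [-0.03577316 -0.0389881  -0.95738049] [-0.05106556  0.02826666  0.02749533]
0.121 [0.1 0.1 0.7] [ 0.05 -0.05 -0.02] 0.1211
0.12 [ 0.3  0.2 -0.3] [ 0.06 -0.05 -0.01] 0.12
0.119 [0.1 0.2 0.8] [ 0.09  0.01 -0.02] 0.119
0.118 [ 1.2 -0.2  0.1] [-0.03 -0.2  -0.04] 0.1181
0.117 [ 0.1 -0.5  0.5] [ 0.01 -0.33 -0.06] 0.1172
0.116 [ 1.8 -0.4  0.9] [-0.14 -0.4  -0.02] 0.1162
0.115 [ 2.1 -1.2  1.3] [-0.29 -0.63 -0.05] 0.1152
0.114 [ 3.1 -1.2  0.5] [-0.46 -0.67 -0.03] 0.1142
0.113 [ 2.7 -1.8  1.9] [-0.57 -0.71 -0.03] 0.1132
19.8583
```

View pics/held.png

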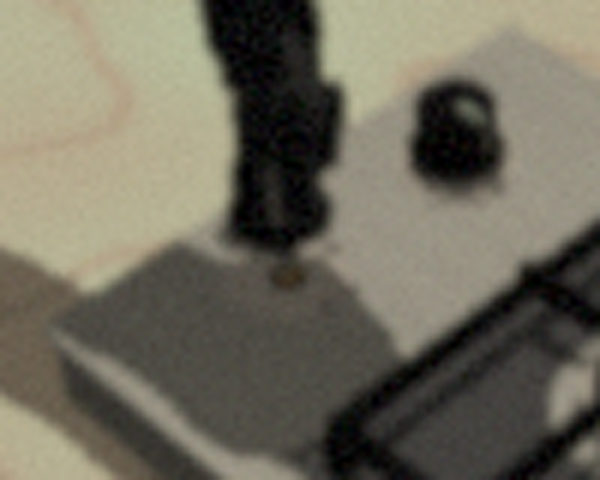

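The picture shows the knob held over the stem, with the collar at crop (288,275), i.e. pixel (218,206). The force is only lateral and light while descending, so the hole has caught the stem. I'll ease the xy position along that force and keep pushing.

```bash
cat > ins2.py <<'E'
from h import *
b=np.load("f0.npy");S=np.array([.4530,-.0415]);z=.113
for i in range(18):
    f=read_ft_force()-b[:3]
    S+=np.clip(f[:2]*.0002,-.0004,.0004);z-=.001;movel([*S,z],speed=.03)
    f=read_ft_force()-b[:3];t=read_ft_torque()-b[3:]
    print(round(z,4),np.round(S,4),np.round(f,1),np.round(t,2),np.round(read_eef_pos(),4),round(read_finger_gap(),4))
    if f[2]>7:break
np.save("S.npy",[*S,z]);print(read_time_s())
E
python3 ins2.py
```

```text
0.112 [ 0.4534 -0.0419] [ 3.4 -2.6  1. ] [-0.44 -0.73 -0.08] [ 0.4536 -0.0418  0.112 ] 0.0371
0.111 [ 0.4538 -0.0423] [ 4.1 -0.9  1.4] [-0.24 -0.76 -0.03] [ 0.4536 -0.042   0.1108] 0.0369
0.11 [ 0.4542 -0.0425] [ 3.4 -0.3  0.9] [-0.1  -0.58 -0.02] [ 0.4537 -0.0421  0.1097] 0.0377
0.109 [ 0.4546 -0.0425] [ 1.8 -0.4 -0.6] [ 0.04 -0.37 -0.05] [ 0.4537 -0.0422  0.1085] 0.0376
0.108 [ 0.455  -0.0426] [ 1.6 -0.2  1. ] [ 0.07 -0.09 -0.  ] [ 0.4538 -0.0425  0.1075] 0.0373
0.107 [ 0.4553 -0.0426] [-0.5  0.3  0.2] [ 0.12  0.16 -0.07] [ 0.4544 -0.0426  0.1066] 0.0378
0.106 [ 0.4552 -0.0426] [-1.6  0.8 -0.6] [0.16 0.31 0.02] [ 0.4544 -0.0425  0.1057] 0.0375
0.105 [ 0.4549 -0.0424] [-1.3  0.6 -0.8] [ 0.17  0.33 -0.  ] [ 0.4544 -0.0424  0.1048] 0.0375
0.104 [ 0.4546 -0.0423] [-2.2  0.7 -0.5] [0.09 0.31 0.  ] [ 0.4544 -0.0423  0.1039] 0.0375
0.103 [ 0.4542 -0.0422] [-1.3 -0.7 -1.1] [-0.03  0.24 -0.09] [ 0.4544 -0.0422  0.103 ] 0.0371
0.102 [ 0.454  -0.0423] [-0.4  0.1  2.2] [ 0.04  0.27 -0.03] [ 0.4544 -0.0423  0.1023] 0.0374
0.101 [ 0.4539 -0.0423] [-1.7 -0.1  4.3] [ 0.07  0.24 -0.04] [ 0.4544 -0.0423  0.1013] 0.0374
0.1 [ 0.4535 -0.0423] [ 0.5 -0.   5.4] [ 0.03  0.1  -0.06] [ 0.4543 -0.0423  0.1003] 0.0377
0.099 [ 0.4536 -0.0423] [-0.5 -0.7  5.8] [0.07 0.06 0.01] [ 0.4543 -0.0423  0.0993] 0.0375
0.098 [ 0.4535 -0.0425] [-0.4  1.3  6.2] [ 0.16  0.04 -0.02] [ 0.4543 -0.0423  0.0984] 0.0368
0.097 [ 0.4535 -0.0422] [-0.8 -0.8  8.1] [ 0.04  0.09 -0.01] [ 0.4543 -0.0423  0.0975] 0.0378
23.8583
```

The knob went home at z≈.101, as expected, and the spring is now compressing. I'll press to the stop and then turn, logging averaged torque to feel where the play is taken up.

```bash
cat > turn.py <<'E'
from h import *
b=np.load("f0.npy");S=np.array([.4540,-.0423]);z=.097
def rd(n=12):
    o=[]
    for _ in range(n): pause(.015);o.append(np.r_[read_ft_force(),read_ft_torque()]-b)
    return np.mean(o,0)
for _ in range(7):
    z-=.0007;movel([*S,z],Q(53),speed=.03);f=rd(3);print(round(z,4),np.round(f,2),round(read_eef_pos()[2],4))
    if f[2]>16:break
print("press",read_time_s())
for a in list(range(2,17,2)):
    movel([*S,z],Q(53+a),speed=.1);f=rd();print(a,np.round(f,2),np.round(read_eef_pos(),4))
print(read_time_s(),z);np.save("S.npy",[*S,z])
E
python3 turn.py
```

```text
0.0963 [-2.82  0.13 13.99  0.09  0.67 -0.03] 0.0973
0.0956 [-3.96  0.42 18.21  0.16  1.02 -0.02] 0.0971
press 24.4583
2 [-4.56  0.53 18.66  0.15  1.03 -0.05] [ 0.4545 -0.0423  0.0971]
4 [-4.28  0.66 18.83  0.17  1.04 -0.03] [ 0.4545 -0.0422  0.0971]
6 [-4.33  0.98 18.73  0.17  1.07 -0.04] [ 0.4545 -0.0422  0.0971]
8 [-4.37  0.59 18.68  0.17  1.04 -0.04] [ 0.4545 -0.0422  0.0971]
10 [-4.3   0.61 18.55  0.18  1.06 -0.04] [ 0.4545 -0.0422  0.0971]
12 [-4.41  0.68 18.51  0.18  1.07 -0.06] [ 0.4545 -0.0422  0.0971]
14 [-4.43  0.39 18.59  0.18  1.06 -0.05] [ 0.4544 -0.0422  0.0971]
16 [-4.73  0.47 18.42  0.19  1.07 -0.05] [ 0.4544 -0.0421  0.0971]
28.0583 0.09559999999999999
```

```bash
cat > turn2.py <<'E'
from h import *
from turn_rd import rd
z=.0956;S=np.array([.4545,-.0423])
for a in (30,50,70,85,90,93,96):
    movel([*S,z],Q(53+a),speed=.1);f=rd();print(a,np.round(f,2),np.round(read_eef_pos(),4))
print(np.round(read_tcp_rot(),4),np.rad2deg(2*np.arctan2(*read_tcp_rot()[[1,0]])),np.round(read_qpos(),2),read_finger_gap(),read_grasp_force(),read_time_s())
cv2.imwrite("pics/fin.png",np.hstack([cv2.resize(grab(c,4)[r:r+66,u:u+66,::-1],(400,400),interpolation=cv2.INTER_CUBIC) for c,u,r in(("scene",185,165),("top",235,180))]))
E
(echo 'from h import *
b=np.load("f0.npy")'; sed -n '/^def rd/,/return/p' turn.py)>turn_rd.py; python3 turn2.py
```

```text
30 [-5.26  0.94 19.57  0.18  1.29 -0.05] [ 0.4544 -0.0421  0.0971]
50 [-5.77  0.82 19.41  0.18  1.32 -0.06] [ 0.4543 -0.0421  0.0971]
70 [-6.06  0.67 19.77  0.19  1.36 -0.05] [ 0.4541 -0.042   0.097 ]
85 [-5.68  0.44 19.    0.11  1.29 -0.05] [ 0.4542 -0.0422  0.0971]
90 [-5.81  0.71 19.05  0.11  1.29 -0.05] [ 0.4542 -0.0422  0.0971]
93 [-6.    0.41 18.89  0.12  1.29 -0.05] [ 0.4542 -0.0422  0.0971]
96 [-5.63  0.66 19.08  0.11  1.29 -0.06] [ 0.4542 -0.0422  0.0971]
[ 2.674e-01  9.636e-01  4.000e-04 -1.100e-03] 148.9777190162474 [-0.35  0.25  0.38  2.19 -0.14  0.73  1.16] 0.03776575038744087 71.86147212982178 32.0083[ WARN:0@20.148] global loadsave.cpp:1063 imwrite_ Unsupported depth image for selected encoder is fallbacked to CV_8U.
```

View pics/fin.png

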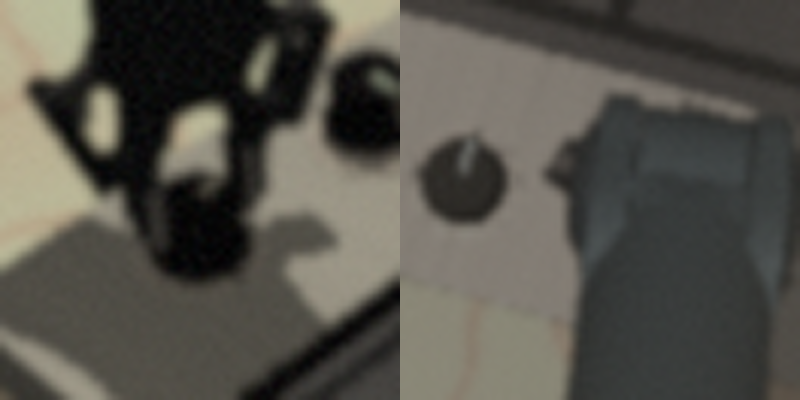

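```bash
python3 -c "
from bench import *
print(read_ft_force(),read_eef_pos(),read_time_s());print(sign_off())"
```

```text
[-6.34818371 -0.13503661 18.13924267] [ 0.45413613 -0.04218012  0.09706984] 32.4083
the job is handed in; nothing more can be done
None
```

I fitted the knob fully home on the bare stem, pressed it to the stop (about 19 N) and turned it anticlockwise, then handed the job in at 32 s still holding it down; the grip turned 96° to allow for the play, so the stem should be near full flame, though I could not measure its angle directly.

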